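# Square the toothed jaw plate into the corner of the bench stop

## Task

Of the two metal jaw plates on the bench, push the one with the toothed top along the bench into an inside corner of the fixed T-shaped stop (the nearer one is easiest), so that a long side lies flush against the long fence and one end is up against the centre tongue, ready for the hardness test. Only push it with the fingers: do not grip it or lift it off the bench. Leave the smooth plate and the other things where they are, and finish with the hand clear.

Things in the scene. Friction and masses are not known exactly. Their poses are not given: they have to be found in the camera images.
- toothed_plate: Jaw plate to push: bare aluminium, loose, about 0.6 kg, 90 mm (x) by 110 mm (y, its long sides) by 22 mm high, with seven low V teeth along y on top (peaks at 26.6 mm). Origin at the centre of its underside, z up. Too wide to grip. Lies flat to the left or right of the stop's tongue, on the robot's side of the fence, turned up to 20 degrees either way; slides with dry friction.
- stop: T-shaped dark steel stop, fixed, 20 mm high, turned up to 8 degrees. Origin on the bench, on the fence's front face at the tongue's centre line; x away from the robot, y left along the fence. Fence: y -220 to 220 mm, x 0 to 22 mm. Tongue: y -6 to 6 mm, x -70 to 0 mm. With the toothed plate home its origin is at x -45, y 61 or -61 mm in this frame, its y along the fence.
- smooth_plate: The other jaw plate, to be left alone: same aluminium and outline (90 x 110 x 22 mm) but with a flat top and two screw holes. Loose; on the other side of the tongue. Origin at the centre of its underside.
- sample: Bystander: black round resin sample mount, 38 mm across, 22 mm high, standing loose on the bench on the robot's side, between the plates. Origin at the centre of its underside.
- wrench: Bystander: steel wrench, 170 mm long, lying loose on the bench beyond the fence, its length roughly along the fence. Origin at the middle of its underside.
- bottle: Bystander: white plastic bottle, 54 mm across, 150 mm high, standing beyond the fence. Origin at the centre of its underside.
There are look-alikes about, which are no part of the job. Leave any blue or turquoise look-alike of the toothed_plate alone.

How it is judged:
By the outcome, as a careful person would: the job done as asked, in the order asked, and still so for the second after the job is handed in, with the robot touching nothing.
It also fails if it takes over 48 s, if anything falls off the work surface, if the arm or the gripper's body presses on something with over 40 N, if the wrist force passes 120 N, or if a joint passes its speed limit or range.

## Robot

A 6-joint arm with a two-finger parallel gripper is mounted at the origin on the work surface. World frame = base frame: x ahead of the robot, y to its left, z up, the work surface at z = 0. Lengths are in m, angles in rad, forces in N, time in s.
With the tool pointing down it reaches from about 0.35 to 0.725 m from the base axis. Payload 6 kg.
Tool frame: the origin (TCP) lies midway between the tips of the shut fingers; the grasp point (between the pads) lies 19 mm behind it (r.tcp_to_grasp is the distance from the TCP to the grasp point, in m); z points along the fingers, y is the line along which they close (so a half turn about z gives the same grasp; the last joint's range is limited). The gripper opens to 85 mm and grips with 20 to 120 N. Pads are 22 mm wide; open, the fingers measure 114 mm over their backs; the gripper's body (76 mm by 85 mm) begins 54 mm behind the grasp point. The pads swing forward as they close: fully open they stand 13 mm farther back than shut.
Start: joints at [-0.856, 0.04, 0.085, 0, -1.615, -0.334], TCP at [0.223, -0.557, 0.231] pointing down, gripper open.
Joint ranges: [-2.56, 2.56], [-1.29, 2.01], [-1.08, 1.49], [-3.29, 1.98], [-2.81, -0.18], [-2.99, 2.99]. Speed limits (rad/s): [2.57, 2.57, 3.01, 3.14, 3.14, 3.14].

## Interface

Orientations are given as [roll, pitch, yaw] about the fixed x, y, z axes, in that order (R = Rz(yaw) Ry(pitch) Rx(roll)).
In Python, from rig import r gives the robot as it stands.
- The arm moves only by the tool carry_out, never from a script. Its argument "targets" is a list of rows, each a list of 7 numbers: the turn, a rotation vector about the tool's x, y, z in rad, then the shift along the tool's x, y, z in mm, then the finger opening in mm, from 0 to 85.4. A call has exactly 8 rows; each row shifts and turns the commanded pose from where the row before left it, along the tool's axes as they then stand; what a row does not reach is not made up. A row lasts 1/8 s, in which the tool goes at most 62.5 mm and 10.7 degrees, less where a joint would pass 70% of its speed; a pose out of reach is approached as far as the arm can. A call with a gripper value outside its range is refused whole. The fingers move at their own pace and stop on an object; "squeeze" is the grip in N (left out, the last holds). Time passes only in rows, so rows that do not move let the fingers close, or fill a call up. It gives the time, the measured TCP pose, the force, the opening and the grip force at its end, in the units of the state.
- r.get_state(): the state, without advancing time (a new reading comes with each control period).
- r.camera(name): name is "scene" or "top" or "wrist"; returns the picture (400x640x3 uint8, blue, green, red); there is no depth.
- r.calibration(name): a dict with "vertical_fov" (degrees; the focal length in pixels is half the picture's height over the tangent of half this angle, whatever the lens; pixels are square), "cx", "cy" (the principal point, pixels), "R" (3x3) and "t" (3): a world point X has camera coordinates R X + t. Camera axes: x right, y down, z forward; pixel columns grow to the right and rows downward; lengths in m; the calibration is good to about 2 mm. A picture is of the moment at which its call begins: read the wrist's pose just before it. calibration takes no time and is no camera call; for the wrist camera it gives the pose at the moment of the call.
- r.hand_in(): hands the job in; it is judged then, once.
The state is a dict: "time_s": time; "qpos": joint angles; "joint_vel": joint speeds; "joint_efforts": joint torques, N m; "eef_pos": TCP position; "tcp_rot": TCP orientation; "ft_force": force on the tool from outside, world axes, zero at the start; "ft_torque": the same for the moment, N m; "finger_gap": finger opening in m; "grasp_force": force on a finger pad.
Only numpy, scipy, OpenCV 4.12 (cv2) and the standard library are available. Lean on these libraries where they do the work, as an engineer would, in place of code of your own. Each camera call takes 0.05 s, during which the arm holds its last target. There are 200 camera calls.

## Working session

There is one attempt and no reset: what is moved stays moved. The work goes in short steps, Python scripts to look and compute and a tool call to move; the robot and the scene stay as the last step left them, time stands still between calls to the robot, and variables do not carry over. Pictures are saved under pics/ and viewed, at most 10 in all, crops included, and the job is handed in when it is done.

Besides the shell and the picture viewer there is one more tool, called after "Request:" as a command line: name --pt "numbers of a row" for each row, then --argument value for the rest. carry_out: Moves the arm, as the interface text tells. Its arguments: {"type":"object","properties":{"targets":{"type":"array","items":{"type":"array","items":{"type":"number"}}},"squeeze":{"type":"number"}},"required":["targets"]}

```bash
mkdir -p pics; python3 - <<'E'
from rig import r
import cv2
for n in("top","scene"):
    cv2.imwrite(f"pics/{n}0.png",r.camera(n))
    c=r.calibration(n);print(n,c)
s=r.get_state();print(s['time_s'],s['eef_pos'],s['tcp_rot'],s['ft_force'])
E
```

```text
top {'vertical_fov': 52.67443259792479, 'cx': 311.4499944884905, 'cy': 198.71029047391548, 'R': array([[-0.14131324, -0.9899462 , -0.00608924],
       [-0.96606494,  0.13924243, -0.21755477],
       [ 0.2162154 , -0.02486077, -0.97602912]]), 't': array([0.15974668, 0.48623418, 0.93723553])}
scene {'vertical_fov': 51.51147612048462, 'cx': 315.4457576888997, 'cy': 197.8388854165062, 'R': array([[ 0.84923883,  0.52800581, -0.00180733],
       [ 0.38383409, -0.61969786, -0.68457721],
       [-0.36258074,  0.58067583, -0.72893812]]), 't': array([-0.48535682, -0.07514407,  1.11285779])}
0.1 [ 0.22295671 -0.55672642  0.2303792 ] [ 3.14001124e+00 -1.25835579e-04 -2.76076429e+00] [-0.48874358 -0.25712439 -1.11531707]
```

View pics/top0.png

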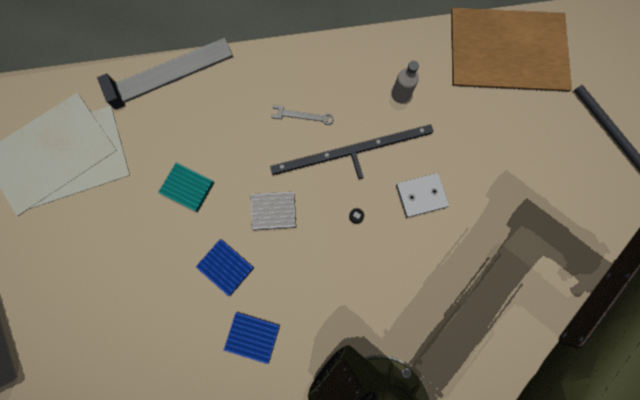

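View pics/scene0.png

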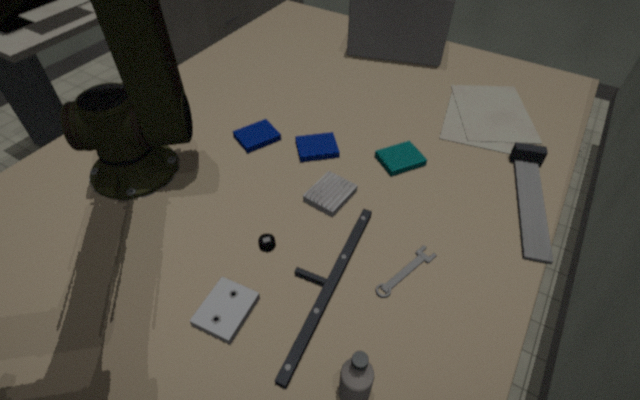

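Candidates in the top picture are the bare-metal toothed plate (273,211), smooth plate with holes (422,195), turquoise (186,187), and blue (225,267) and (252,338). By the description I choose (273,211), and will check it in a crop.

```bash
cat >h.py <<'E'
import numpy as np,cv2
from rig import r
def ray(n,px,z,c=None):
    c=c or r.calibration(n);f=200/np.tan(np.radians(c['vertical_fov'])/2)
    px=np.atleast_2d(px).astype(float)
    d=np.c_[(px[:,0]-c['cx'])/f,(px[:,1]-c['cy'])/f,np.ones(len(px))]@c['R']
    o=-c['R'].T@c['t']
    return (o+d*((z-o[2])/d[:,2])[:,None])[:,:2]
E
python3 - <<'E'
import cv2
a=cv2.imread('pics/top0.png')[115:245,240:440]
cv2.imwrite('pics/c1.png',cv2.resize(a,None,fx=4,fy=4,interpolation=cv2.INTER_CUBIC))
E
```

```text
(no output)
```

View pics/c1.png

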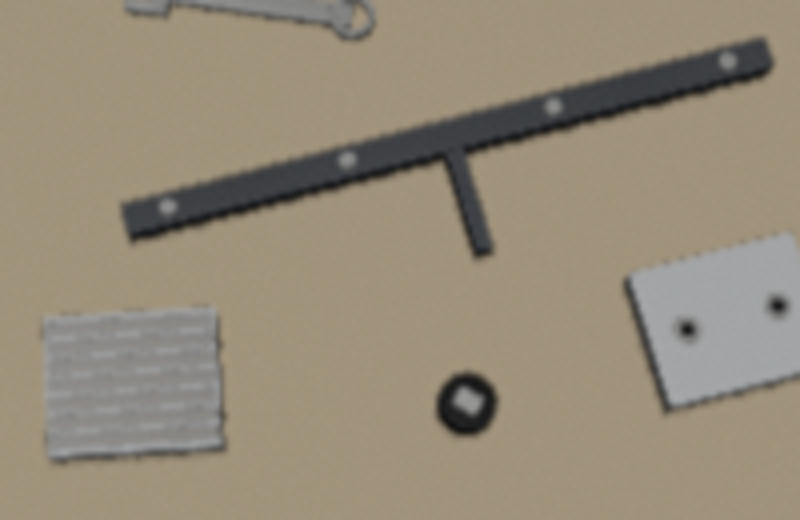

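The crop shows the chosen plate with seven teeth, corners (43,317), (215,310), (222,445), (50,458). It also shows the fence, the tongue with its tip near (483,250), and the sample at (467,403).

```bash
python3 - <<'E'
from h import *
f=lambda p:(np.array(p)+.5)/4-.5+[240,115]
P=ray('top',f([(43,317),(215,310),(222,446),(50,458)]),.023)
print('plate',P.round(4),'\nc',P.mean(0), 'sides',[np.linalg.norm(P[i]-P[i-1]).round(3) for i in range(4)])
v=(P[0]-P[1])+(P[3]-P[2]);print('plate ydir yaw',np.degrees(np.arctan2(-v[0],v[1])))
S=ray('top',f([(121,203),(764,38),(482,251),(771,65),(130,234)]),.02);print('stop',S.round(4))
v=S[0]-S[1];L=np.linalg.norm(v);y=v/L;x=np.array([y[1],-y[0]]);print('L',L,'yaw',np.degrees(np.arctan2(x[1],x[0])))
o=(S[0]+S[1])/2-.022*x
print('o from back',o,'tip',S[2]+.07*x, 'front mid',(S[3]+S[4])/2)
print('sample',ray('top',f([(467,403)]),.022))
R=np.c_[x,y];print('plate in stop',(P-o)@R,(P.mean(0)-o)@R,'sample',(ray('top',f([(467,403)]),.022)-o)@R)
print(r.get_state()['qpos'])
E
```

```text
plate [[0.5455 0.2402]
 [0.5344 0.1314]
 [0.4473 0.1385]
 [0.4551 0.2456]] 
c [0.49555601 0.18892233] sides [np.float64(0.091), np.float64(0.109), np.float64(0.087), np.float64(0.107)]
plate ydir yaw -4.9868925589951285
stop [[ 0.6144  0.1823]
 [ 0.6666 -0.2522]
 [ 0.5493 -0.0434]
 [ 0.6473 -0.2528]
 [ 0.5929  0.179 ]]
L 0.437572314050364 yaw 6.845185579825553
o from back [ 0.61865669 -0.03757427] tip [ 0.61876774 -0.03509215] front mid [ 0.62008459 -0.03691401]
sample [[ 0.45257278 -0.01727554]]
plate in stop [[-0.03956371  0.28447385]
 [-0.06352415  0.17777269]
 [-0.14915221  0.19526692]
 [-0.12867092  0.30070292]] [-0.09522775  0.23955409] sample [[-0.16248069  0.03994908]]
[-8.56299032e-01  4.07613516e-02  8.39182918e-02 -3.99436007e-04
 -1.61548867e+00 -3.33686575e-01]
```

Request:
carry_out --pt "0 0 0.13 -27 42 0 60" --pt "0 0 0.131 -27 42 0 60" --pt "0 0 0 -27 42 0 60" --pt "0 0 0 -27 42 0 60" --pt "0 0 0 -27 42 0 60" --pt "0 0 0 -27 42 0 60" --pt "0 0 0 -27 42 0 60" --pt "0 0 0 -27 42 0 60"

```text
time_s: 1.1
eef_pos: [0.3792, -0.1894, 0.2311]
tcp_rot: [3.141, 0.0, -3.022]
ft_force: [0.4, -0.4, 0.4]
finger_gap: 0.06
grasp_force: 0.0
```

Request:
carry_out --pt "0 0 0 -8 47 10 60" --pt "0 0 0 -8 47 10 60" --pt "0 0 0 -8 47 10 60" --pt "0 0 0 -8 47 10 60" --pt "0 0 0 -8 47 10 60" --pt "0 0 0 -8 47 10 60" --pt "0 0 0 -8 47 10 60" --pt "0 0 0 -8 47 10 60"

```text
time_s: 2.1
eef_pos: [0.3971, 0.1916, 0.1509]
tcp_rot: [3.141, 0.0, -3.021]
ft_force: [0.5, -0.7, 0.6]
finger_gap: 0.06
grasp_force: 0.0
```

```bash
cat >>h.py <<'E'
O=np.array([.6187,-.0370]);YAW=np.radians(6.85)
RS=np.array([[np.cos(YAW),-np.sin(YAW)],[np.sin(YAW),np.cos(YAW)]])
def to(x,y,z,yaw=None):
    "stop-frame target mm -> tool-frame delta mm, turn about tool z"
    s=r.get_state();p=s['eef_pos'];w=s['tcp_rot'][2]
    e=np.array([[np.cos(w),np.sin(w)],[np.sin(w),-np.cos(w)]])
    d=(O+RS@[x/1e3,y/1e3]-p[:2])*1e3
    print('t',s['time_s'],'stop xy',((p[:2]-O)@RS*1e3).round(1),'z',(p[2]*1e3).round(1),'rpy',np.degrees(s['tcp_rot']).round(1),'F',np.round(s['ft_force'],1),'gap',s['finger_gap'],'q6',s['qpos'][5].round(2))
    print('delta tool',(e@d).round(1),(p[2]*1e3-z).round(1), 'turn',None if yaw is None else (w-np.radians(yaw)).round(3))
E
python3 - <<'E'
from h import *
to(-172,240,6,-173.15)
cv2.imwrite('pics/w1.png',r.camera('wrist'))
E
```

```text
t 2.1 stop xy [-192.7  253.4] z 150.9 rpy [ 180.     0.  -173.1] F [ 0.5 -0.7  0.6] gap 0.06002859841288922 q6 -2.36
delta tool [-20.7 -13.4] 144.9 turn 0.001
```

View pics/w1.png

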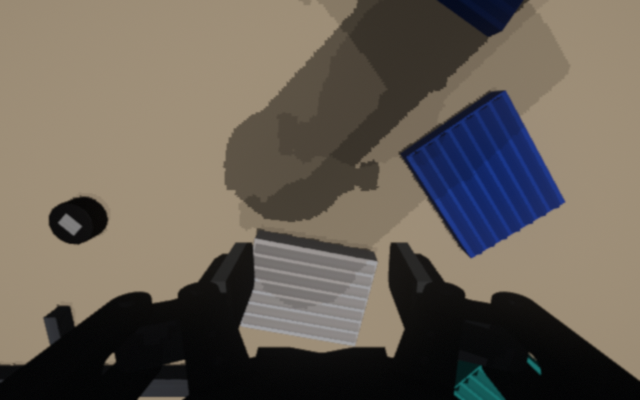

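Wrist view: the toothed plate is between the fingers, its top-face corners near (258,241), (376,263), (356,345) and (241,326). The sample is at (78,220) and the nearest blue look-alike at (483,175), clear of the path.

```bash
python3 - <<'E'
from h import *
P=ray('wrist',[(258,241),(376,263),(356,345),(241,326)],.023)
print(((P-O)@RS*1e3).round(1),((P-O)@RS*1e3).mean(0))
for n,p in(('blue',(402,155)),('blue2',(470,257)),('sample',(72,224))):print(n,((ray('wrist',p,.022)-O)@RS*1e3).round(1))
print(np.round(r.get_state()['qpos'],2))
E
```

```text
[[-148.7  202.9]
 [-128.6  304.3]
 [ -45.2  289.5]
 [ -65.2  183.5]] [-96.9112371  245.04043422]
blue [[-222.3  320.9]]
blue2 [[-134.1  385.6]]
sample [[-163.1   46.4]]
[ 0.92 -0.4  -0.44 -0.   -1.52 -2.36]
```

Request:
carry_out --pt "0 0 0 -6 -4 15 60" --pt "0 0 0 -6 -3 20 60" --pt "0 0 0 -6 -3 25 60" --pt "0 0 0 0 0 25 60" --pt "0 0 0 0 0 25 60" --pt "0 0 0 0 0 20 60" --pt "0 0 0 0 0 14 60" --pt "0 0 0 0 0 0 60"

```text
time_s: 3.15
eef_pos: [0.4161, 0.1811, 0.0062]
tcp_rot: [-3.14, -0.002, -3.023]
ft_force: [-0.4, -0.4, 0.3]
finger_gap: 0.0598
grasp_force: 0.0
```

```bash
python3 - <<'E'
from h import *
to(-109,243,7,-173.15)
E
```

```text
t 3.15 stop xy [-175.1  240.7] z 6.2 rpy [-1.799e+02 -1.000e-01 -1.732e+02] F [-0.4 -0.4  0.3] gap 0.059793834740730925 q6 -2.31
delta tool [-66.1   2.4] -0.8 turn -0.001
```

Request:
carry_out --pt "0 0 0 -5 0 0 60" --pt "0 0 0 -5 0 0 60" --pt "0 0 0 -5 0 0 60" --pt "0 0 0 -5 0 0 60" --pt "0 0 0 -5 0 0 60" --pt "0 0 0 -5 0 0 60" --pt "0 0 0 -5 0 0 60" --pt "0 0 0 -5 0 0 60"

```text
time_s: 4.15
eef_pos: [0.4555, 0.1857, 0.0069]
tcp_rot: [-3.139, -0.004, -3.023]
ft_force: [-6.3, -3.2, 3.8]
finger_gap: 0.06
grasp_force: 3.0
```

Request:
carry_out --pt "0 0 0 -5 0 0 60" --pt "0 0 0 -5 0 0 60" --pt "0 0 0 -4 0 0 60" --pt "0 0 0 -4 0 0 60" --pt "0 0 0 -3 0 0 60" --pt "0 0 0 -3 0 0 60" --pt "0 0 0 -2 0 0 60" --pt "0 0 0 0 0 0 60"

```text
time_s: 5.15
eef_pos: [0.4813, 0.1896, 0.0068]
tcp_rot: [-3.141, -0.003, -3.022]
ft_force: [-4.9, -1.2, 2.3]
finger_gap: 0.0598
grasp_force: 2.4
```

```bash
python3 - <<'E'
from h import *
to(-75,328,70,-83.15)
cv2.imwrite('pics/t2.png',cv2.resize(r.camera('top')[115:245,200:400],None,fx=4,fy=4,interpolation=cv2.INTER_CUBIC))
E
```

```text
t 5.15 stop xy [-109.4  241.4] z 6.8 rpy [-179.9   -0.2 -173.1] F [-4.9 -1.2  2.3] gap 0.059839853643117884 q6 -2.21
delta tool [-34.4  86.6] -63.2 turn -1.571
```

View pics/t2.png

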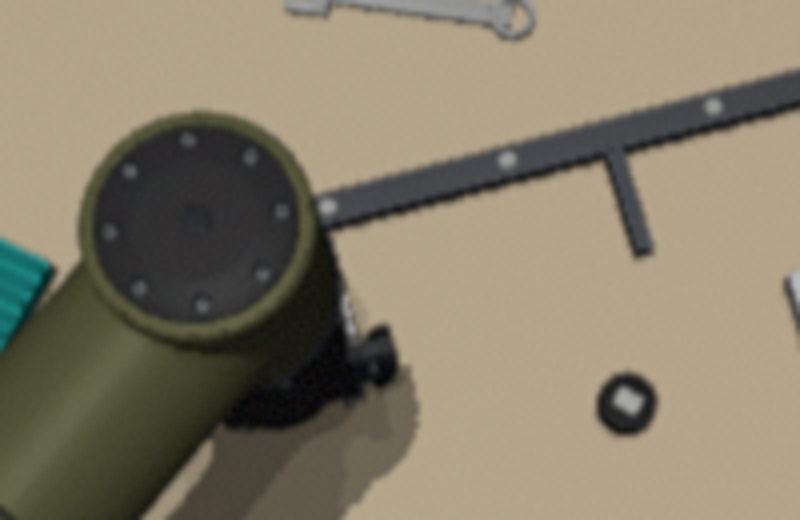

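Request:
carry_out --pt "0 0 0 10 0 0 60" --pt "0 0 0 10 0 0 60" --pt "0 0 0 0 0 -25 60" --pt "0 0 0 0 0 -25 50" --pt "0 0 0 0 0 -15 50" --pt "0 0 -0.174 0 0 0 50" --pt "0 0 -0.174 0 0 0 50" --pt "0 0 -0.174 0 0 0 50"

```text
time_s: 6.2
eef_pos: [0.4619, 0.1876, 0.0721]
tcp_rot: [3.141, -0.0, -2.494]
ft_force: [0.2, 0.1, 0.3]
finger_gap: 0.05
grasp_force: 0.0
```

Request:
carry_out --pt "0 0 -0.174 0 0 0 50" --pt "0 0 -0.174 0 0 0 50" --pt "0 0 -0.174 0 0 0 50" --pt "0 0 -0.174 0 0 0 50" --pt "0 0 -0.174 0 0 0 50" --pt "0 0 -0.179 0 0 0 50" --pt "0 0 0 0 0 0 50" --pt "0 0 0 0 0 0 50"

```text
time_s: 7.2
eef_pos: [0.4621, 0.1876, 0.0722]
tcp_rot: [3.141, 0.0, -1.454]
ft_force: [0.5, -0.8, -0.4]
finger_gap: 0.05
grasp_force: 0.0
```

```bash
python3 - <<'E'
from h import *
to(-53,326,7,-83.15)
c=r.calibration('top')
print(((ray('top',[(213,187),(196,210),(178,163)],.02)-O)@RS*1e3).round())
cv2.imwrite('pics/w2.png',r.camera('wrist'))
E
```

```text
t 7.2 stop xy [-128.7  241.7] z 72.2 rpy [180.    0.  -83.3] F [ 0.5 -0.8 -0.4] gap 0.04998005694641372 q6 -0.67
delta tool [-84.5 -75.5] 65.2 turn -0.003
[[  4. 373.]
 [-44. 427.]
 [ 90. 447.]]
```

View pics/w2.png

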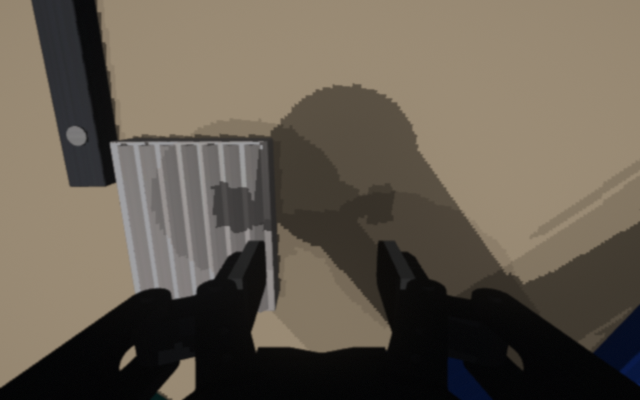

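The plate sits next to the fence, with right-end top corners near (113,143) and (270,141). The fence's left end is at (88,186).

```bash
python3 - <<'E'
from h import *
g=lambda p,z:((ray('wrist',p,z)-O)@RS*1e3).round(1)
print('plate',g([(113,143),(270,141),(275,308),(137,285)],.023)); print('fence end, bottom/top front',g([(116,183)],0),g([(104,185),(70,186)],.02),g([(83,0)],.02))
E
```

```text
plate [[-11.1 194.5]
 [-99.6 193.5]
 [-98.4 300.2]
 [-11.7 283.6]]
fence end, bottom/top front [[  5.3 222.6]] [[1.000e-01 2.194e+02]
 [2.030e+01 2.200e+02]] [[ -5.7 121.6]]
```

Request:
carry_out --pt "0 0 0 -30 -25 0 50" --pt "0 0 0 -30 -25 0 50" --pt "0 0 0 -26 -25 0 50" --pt "0 0 -0.003 0 0 15 50" --pt "0 0 0 0 0 20 50" --pt "0 0 0 0 0 20 50" --pt "0 0 0 0 0 10 50" --pt "0 0 0 0 0 0 50"

```text
time_s: 8.25
eef_pos: [0.5259, 0.2814, 0.0064]
tcp_rot: [3.14, -0.001, -1.448]
ft_force: [-0.2, 0.5, 0.1]
finger_gap: 0.0502
grasp_force: 0.0
```

```bash
python3 - <<'E'
from h import *
to(-54,128,7,-83.15)
E
```

```text
t 8.25 stop xy [-54.1 327.1] z 6.4 rpy [ 1.799e+02 -1.000e-01 -8.300e+01] F [-0.2  0.5  0.1] gap 0.050168158530708676 q6 -0.7
delta tool [199.1   0.5] -0.6 turn 0.003
```

Request:
carry_out --pt "0 0 0.003 5 0 0 50" --pt "0 0 0 7 0 0 50" --pt "0 0 0 7 0 0 50" --pt "0 0 0 7 0 0 50" --pt "0 0 0 7 0 0 50" --pt "0 0 0 7 0 0 50" --pt "0 0 0 7 0 0 50" --pt "0 0 0 7 0 0 50"

```text
time_s: 9.25
eef_pos: [0.5334, 0.2293, 0.0082]
tcp_rot: [-3.14, 0.003, -1.45]
ft_force: [-0.7, 5.3, 1.3]
finger_gap: 0.0498
grasp_force: 2.6
```

Request:
carry_out --pt "0 0 0 7 0 0 50" --pt "0 0 0 7 0 0 50" --pt "0 0 0 7 0 0 50" --pt "0 0 0 7 0 0 50" --pt "0 0 0 7 0 0 50" --pt "0 0 0 7 0 0 50" --pt "0 0 0 7 0 0 50" --pt "0 0 0 7 0 0 50"

```text
time_s: 10.25
eef_pos: [0.5401, 0.1737, 0.0082]
tcp_rot: [-3.14, 0.002, -1.45]
ft_force: [-0.6, 4.8, 2.1]
finger_gap: 0.0499
grasp_force: 2.7
```

Request:
carry_out --pt "0 0 0 7 0 0 50" --pt "0 0 0 7 0 0 50" --pt "0 0 0 7 0 0 50" --pt "0 0 0 7 0 0 50" --pt "0 0 0 7 0 0 50" --pt "0 0 0 7 0 0 50" --pt "0 0 0 7 0 0 50" --pt "0 0 0 6 0 0 50"

```text
time_s: 11.25
eef_pos: [0.5467, 0.119, 0.0082]
tcp_rot: [-3.139, 0.002, -1.45]
ft_force: [-0.4, 6.4, 1.3]
finger_gap: 0.0499
grasp_force: 2.8
```

```bash
python3 - <<'E'
from h import *
to(-54,127,7,-83.15)
cv2.imwrite('pics/w3.png',r.camera('wrist'))
E
```

```text
t 11.25 stop xy [-52.9 163.5] z 8.2 rpy [-1.799e+02  1.000e-01 -8.310e+01] F [-0.4  6.4  1.3] gap 0.049885377738793917 q6 -0.45
delta tool [36.5  1.2] 1.2 turn 0.001
```

View pics/w3.png

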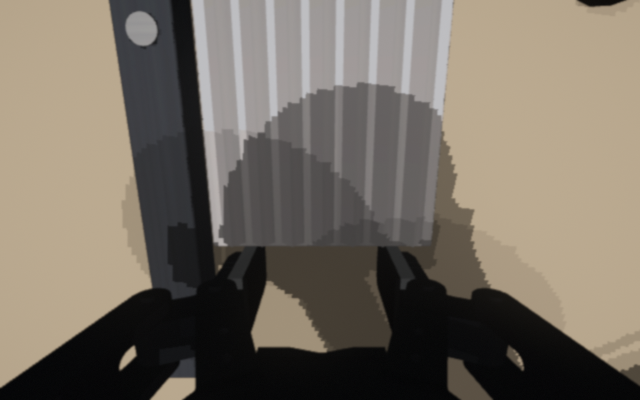

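The plate's end is square against both fingers at row 246. A gap of a few mm remains to the fence on the left, and the sample at (610,0) is clear.

Request:
carry_out --pt "0 0 0 5 0 0 50" --pt "0 0 0 5 0 0 50" --pt "0 0 0 5 0 0 50" --pt "0 0 0 5 0 0 50" --pt "0 0 0 4 0 0 50" --pt "0 0 0 3 0 0 50" --pt "0 0 0 3 0 0 50" --pt "0 0 0 2 0 0 50"

```text
time_s: 12.3
eef_pos: [0.5506, 0.0874, 0.0081]
tcp_rot: [-3.14, 0.002, -1.45]
ft_force: [-1.4, 6.0, 1.5]
finger_gap: 0.0503
grasp_force: 3.1
```

Request:
carry_out --pt "0 0 0 1 0 0 50" --pt "0 0 0 1 0 0 50" --pt "0 0 0 1 0 0 50" --pt "0 0 0 1 0 0 50" --pt "0 0 0 0 0 0 50" --pt "0 0 0 0 0 0 50" --pt "0 0 0 0 0 0 50" --pt "0 0 0 0 0 0 50"

```text
time_s: 13.3
eef_pos: [0.551, 0.0834, 0.0081]
tcp_rot: [-3.14, 0.002, -1.45]
ft_force: [-0.3, 5.5, 2.0]
finger_gap: 0.0498
grasp_force: 2.8
```

```bash
python3 - <<'E'
from h import *
to(-130,61,70,-173.15)
E
```

```text
t 13.3 stop xy [-52.8 127.7] z 8.1 rpy [-1.799e+02  1.000e-01 -8.310e+01] F [-0.3  5.5  2. ] gap 0.04978720990977341 q6 -0.39
delta tool [66.6 77.2] -61.9 turn 1.572
```

Request:
carry_out --pt "0 0 0 1 0 0 50" --pt "0 0 0 0.5 0 0 50" --pt "0 0 0 0.5 0 0 50" --pt "0 0 0 0.5 0 0 50" --pt "0 0 0 0.5 0 0 50" --pt "0 0 0 0 0 0 50" --pt "0 0 0 0 0 0 50" --pt "0 0 0 0 0 0 50"

```text
time_s: 14.3
eef_pos: [0.5511, 0.0831, 0.0082]
tcp_rot: [-3.139, 0.006, -1.45]
ft_force: [-4.3, 14.9, 4.4]
finger_gap: 0.0498
grasp_force: 7.8
```

Request:
carry_out --pt "0 0 0 -9 0 0 50" --pt "0 0 0 -9 0 0 50" --pt "0 0 0 0 0 -25 60" --pt "0 0 0 0 0 -25 60" --pt "0 0 0 0 0 -14 60" --pt "0 0 0.175 0 0 0 60" --pt "0 0 0.175 0 0 0 60" --pt "0 0 0.175 0 0 0 60"

```text
time_s: 15.3
eef_pos: [0.5483, 0.0971, 0.0707]
tcp_rot: [3.141, -0.001, -1.982]
ft_force: [1.7, 0.2, 0.2]
finger_gap: 0.0601
grasp_force: 0.0
```

Request:
carry_out --pt "0 0 0.175 0 0 0 60" --pt "0 0 0.175 0 0 0 60" --pt "0 0 0.175 0 0 0 60" --pt "0 0 0.175 0 0 0 60" --pt "0 0 0.175 0 0 0 60" --pt "0 0 0.172 0 0 0 60" --pt "0 0 0 0 0 0 60" --pt "0 0 0 0 0 0 60"

```text
time_s: 16.3
eef_pos: [0.5485, 0.0972, 0.071]
tcp_rot: [-3.141, -0.001, -3.02]
ft_force: [0.4, -0.4, 0.4]
finger_gap: 0.06
grasp_force: 0.0
```

```bash
python3 - <<'E'
from h import *
to(-118,63,7,-173.15)
E
```

```text
t 16.3 stop xy [-53.7 141.6] z 71.0 rpy [-180.   -0. -173.] F [ 0.4 -0.4  0.4] gap 0.06001066645914389 q6 -1.98
delta tool [ 64.5 -78.5] 64.0 turn 0.002
```

Move above the rear side and look before lowering, since the sample is near.

Request:
carry_out --pt "0 0 0.002 13 -16 0 60" --pt "0 0 0 13 -16 0 60" --pt "0 0 0 13 -16 0 60" --pt "0 0 0 13 -16 0 60" --pt "0 0 0 12 -14 0 60" --pt "0 0 0 0 0 10 60" --pt "0 0 0 0 0 10 60" --pt "0 0 0 0 0 0 60"

```text
time_s: 17.3
eef_pos: [0.4936, 0.0125, 0.0497]
tcp_rot: [-3.141, -0.003, -3.024]
ft_force: [-0.0, -0.0, -1.0]
finger_gap: 0.0603
grasp_force: 0.0
```

```bash
python3 - <<'E'
from h import *
to(-118,63,7,-173.15)
cv2.imwrite('pics/w4.png',r.camera('wrist'))
E
```

```text
t 17.3 stop xy [-118.4   64. ] z 49.7 rpy [-180.    -0.2 -173.3] F [-0. -0. -1.] gap 0.06027572683418856 q6 -1.89
delta tool [-0.4 -1. ] 42.7 turn -0.002
```

View pics/w4.png

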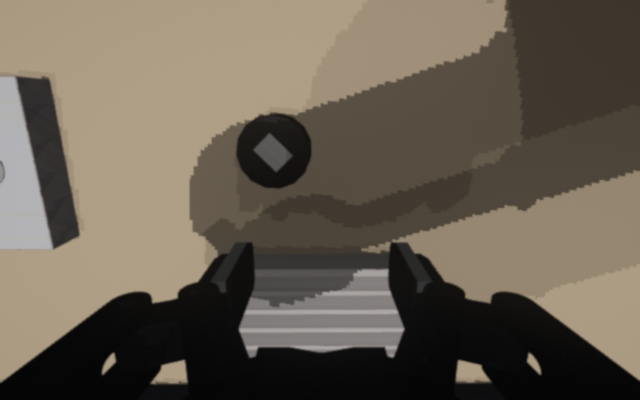

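The sample is at (274,151) with its front rim at row 188. The plate's rear top edge is at row ~267.

```bash
python3 - <<'E'
from h import *
g=lambda p,z:((ray('wrist',p,z)-O)@RS*1e3).round(1)
print('sample c, front top/bottom',g([(274,151),(274,188)],.022),'plate rear top',g([(260,267),(385,267)],.023),'bottom',g([(260,253)],0))
E
```

```text
sample c, front top/bottom [[-162.3   40.1]
 [-143.1   39.3]] plate rear top [[-98.5  30.1]
 [-98.4  99.1]] bottom [[-96.5  25.9]]
```

Request:
carry_out --pt "0 0 0 2 -1 0 60" --pt "0 0 0 0 0 15 60" --pt "0 0 0 0 0 15 60" --pt "0 0 0 0 0 12 60" --pt "0 0 0 0 0 0 60" --pt "0 0 0 -4 0 0 60" --pt "0 0 0 -4 0 0 60" --pt "0 0 0 -2 0 0 60"

```text
time_s: 18.35
eef_pos: [0.5029, 0.0125, 0.0097]
tcp_rot: [3.141, 0.001, -3.025]
ft_force: [-1.1, 0.2, 0.3]
finger_gap: 0.06
grasp_force: 0.9
```

Request:
carry_out --pt "0 0 0 -2 0 0 60" --pt "0 0 0 -2 0 0 60" --pt "0 0 0 -1 0 0 60" --pt "0 0 0 -1 0 0 60" --pt "0 0 0 -1 0 0 60" --pt "0 0 0 -0.5 0 0 60" --pt "0 0 0 0 0 0 60" --pt "0 0 0 0 0 0 60"

```text
time_s: 19.35
eef_pos: [0.5077, 0.0131, 0.0094]
tcp_rot: [3.142, -0.005, -3.025]
ft_force: [-12.1, 1.4, 9.5]
finger_gap: 0.06
grasp_force: 6.0
```

```bash
python3 - <<'E'
from h import *
to(-101,63,7,-173.15)
E
```

```text
t 19.35 stop xy [-104.2   62.9] z 9.4 rpy [ 180.    -0.3 -173.3] F [-12.1   1.4   9.5] gap 0.059969829965891445 q6 -1.88
delta tool [-3.2  0.1] 2.4 turn -0.003
```

Request:
carry_out --pt "0 0 0 -1 0 0 60" --pt "0 0 0 -1 0 0 60" --pt "0 0 0 -0.5 0 0 60" --pt "0 0 0 -0.5 0 0 60" --pt "0 0 0 0 0 0 60" --pt "0 0 0 0 0 0 60" --pt "0 0 0 0 0 0 60" --pt "0 0 0 0 0 0 60"

```text
time_s: 20.35
eef_pos: [0.5103, 0.0133, 0.0094]
tcp_rot: [-3.142, -0.006, -3.025]
ft_force: [-14.6, 1.9, 10.3]
finger_gap: 0.0597
grasp_force: 7.0
```

```bash
python3 - <<'E'
from h import *
to(-101,63,7,-173.15)
cv2.imwrite('pics/t5.png',cv2.resize(r.camera('top')[110:240,260:460],None,fx=4,fy=4,interpolation=cv2.INTER_CUBIC))
E
```

```text
t 20.35 stop xy [-101.6   62.9] z 9.4 rpy [-180.    -0.3 -173.3] F [-14.6   1.9  10.3] gap 0.059675068047467916 q6 -1.87
delta tool [-0.6  0.1] 2.4 turn -0.003
```

Request:
carry_out --pt "0 0 0 -1 0 0 60" --pt "0 0 0 -1 0 0 60" --pt "0 0 0 -0.5 0 0 60" --pt "0 0 0 -0.5 0 0 60" --pt "0 0 0 0 0 0 60" --pt "0 0 0 0 0 0 60" --pt "0 0 0 0 0 0 60" --pt "0 0 0 0 0 0 60"

```text
time_s: 21.4
eef_pos: [0.5105, 0.0132, 0.0092]
tcp_rot: [-3.141, -0.012, -3.025]
ft_force: [-28.9, 2.9, 21.2]
finger_gap: 0.0596
grasp_force: 14.1
```

Request:
carry_out --pt "0 0 0 7 0 0 60" --pt "0 0 0 7 0 0 60" --pt "0 0 0 7 0 0 60" --pt "0 0 0 0 0 0 60" --pt "0 0 0 0 0 -25 60" --pt "0 0 0 0 0 -30 60" --pt "0 0 0 0 0 -50 60" --pt "0 0 0 20 30 -50 60"

```text
time_s: 22.4
eef_pos: [0.4716, 0.0382, 0.1654]
tcp_rot: [-3.141, -0.001, -3.028]
ft_force: [0.4, 1.6, 0.6]
finger_gap: 0.0599
grasp_force: 0.0
```

Request:
carry_out --pt "0 0 0 10 50 -15 60" --pt "0 0 0 10 50 -15 60" --pt "0 0 0 10 50 0 60" --pt "0 0 0 10 50 0 60" --pt "0 0 0 10 30 0 60" --pt "0 0 0 0 0 0 60" --pt "0 0 0 0 0 0 60" --pt "0 0 0 0 0 0 60"

```text
time_s: 23.4
eef_pos: [0.3955, 0.2609, 0.1944]
tcp_rot: [3.141, 0.0, -3.026]
ft_force: [-0.7, 0.2, -0.1]
finger_gap: 0.0599
grasp_force: 0.0
```

```bash
python3 - <<'E'
from h import *
to(-54,140,70,-83.15)
cv2.imwrite('pics/t6.png',cv2.resize(r.camera('top')[130:230,265:395],None,fx=6,fy=6,interpolation=cv2.INTER_CUBIC))
E
```

```text
t 23.4 stop xy [-186.1  322.4] z 194.4 rpy [ 180.     0.  -173.4] F [-0.7  0.2 -0.1] gap 0.05987565453849418 q6 -2.47
delta tool [-132.8 -181.8] 124.4 turn -1.575
```

View pics/t6.png

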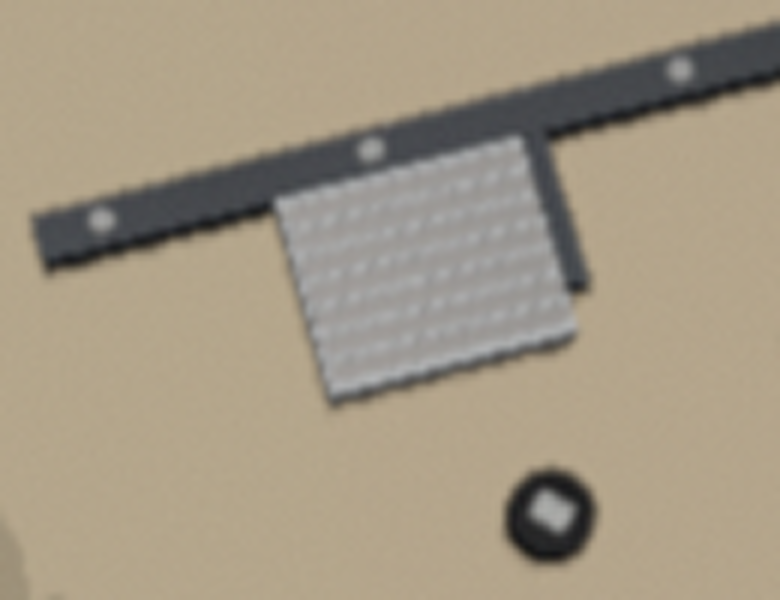

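The plate sits in the corner: its front edge lies along the fence from (277,200) to (522,137) and its right end is against the tongue with no visible gap. The sample at (550,515) is untouched and the hand is clear.

```bash
python3 -c "
from rig import r
print(r.hand_in())"
```

```text
the job is handed in; nothing more can be done
None
```

I pushed the toothed plate into the nearer (left) corner of the stop and handed the job in at about 23.5 s. In the last picture its long side is flush with the fence, its end is against the tongue, the sample is undisturbed and the hand is clear.

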